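# Pin the belt pulley on its hub with the keyed shaft

### The job

Take the blue pulley from the pine offcut, set it flat on the ledge of the steel hub on the grey drive unit, with the hub's nose inside its bore, and let go of it. Then lift the keyed shaft out of the wooden block by its red grip, push it straight down into the hub, turning it until its key slips into the keyway, and keep pushing against the spring until its flange is fully home on the pulley. Finish while still holding the red grip and pressing the shaft fully home (the spring lifts it if you let go), and leave the other tools and parts on the bench where they are.

Things in the scene. Friction and masses are not known exactly. Their poses are not given: they have to be found in the camera images.
- pulley: Blue belt pulley, loose: a ring 58 mm outside diameter, 22 mm thick, with a plain through-bore of 40 mm; 0.14 kg. It starts lying flat on a pine offcut (100 x 90 mm, 28 mm thick). Origin on its axis at the underside, z up along its axis. Both faces are alike.
- drive: Grey drive unit, fixed, a plate 170 x 160 mm and 30 mm high that carries the hub at its middle; beyond its far (+x) edge a motor cover 45 mm high. Origin at the centre of the plate's underside.
- hub: Steel hub, fixed and locked (it never turns), on top of the drive unit. Origin on its axis at its underside, 30 mm above the bench, z up. Foot disc 80 mm across, 6 mm thick, with a yellow mark on its +x (keyway) side; shoulder 52 mm across up to a flat ledge 40 mm above the origin; then a nose 33 mm across up to 60 mm. The pulley's underside sits on the ledge, its top then 62 mm above the origin.
- hub_mouth (a point): Centre of the bore's mouth on top of the hub's nose, 60 mm above the hub's origin; axes as the hub's. The bore is 18 mm across and over 50 mm deep. Its keyway, 8 mm wide, runs the whole depth and reaches 13.5 mm from the axis, towards the hub's +x axis.
- ejector (a joint): Spring-loaded ejector pin deep in the bore, m pushed down: 0 at rest, 0.012 with the shaft home. It meets the shaft's tip 12 mm before home and pushes up with 5 N at first, about 10 N at home.
- shaft: Keyed shaft, loose, 0.22 kg, hanging upright in the wooden block. Origin on its axis under its flange (52 mm across, 6 mm thick), z up. Below it a steel shaft 16 mm across, 50 mm long. A brass key 6 mm wide reaches 12 mm from the axis towards the shaft's +x axis, from 8 to 34 mm below the origin. A yellow mark on the flange shows the +x side. Fully home the origin is 62 mm above the hub's origin.
- shaft_tip (a point): Lower end of the shaft, 50 mm below its origin. The end is tapered: 11 mm across, widening to 16 mm over 4 mm. The last 16 mm is plain pilot without key, so with the pilot in the bore and the key resting on the nose, the shaft's origin is 94 mm above the hub's origin.
- shaft_grip (a point): Middle of the red grip on the flange, 23 mm above the shaft's origin. The grip is a bar 36 mm long along the shaft's x, 14 mm wide along its y, from 6 to 40 mm above the shaft's origin.
- stand: Wooden block, fixed, 85 x 85 mm and 60 mm high, with an upright hole of 32 mm through its middle in which the shaft hangs by its flange. Origin at the centre of its underside.
- offcut: Pine offcut, fixed, 100 (x) x 90 (y) mm, 28 mm thick, on which the pulley starts. Origin at the centre of its underside.
- spare_pulley: Black pulley of the same size, lying on the bench; not to be used. Origin under its centre.
- glue: White glue bottle, 56 mm across, 150 mm tall, standing. Bystander. Origin under its centre.
- clamp: Black bar clamp, 260 mm long, lying on the bench. Bystander. Origin under the middle of its bar.
- scrap: Pine scrap 160 x 45 x 28 mm lying on the bench. Bystander. Origin under its centre.
- screwdriver: Screwdriver with orange handle, 200 mm long, lying along its x axis. Bystander. Origin under its middle.
- square: Try square, dark wooden stock 100 mm with a steel blade 160 mm long, lying flat. Bystander. Origin under the stock's middle.
There are look-alikes about, which are no part of the job. There is more than one size of the pulley; the one meant has the size given above.

How it is judged:
By the outcome, as a careful person would: the job done as asked, in the order asked, and still so for the second after the job is handed in, while the arm keeps its last pose, push and grip.
It also fails if it takes over 51 s, if anything falls off the work surface, if the arm or the gripper's body presses on something with over 40 N, if the wrist force passes 120 N, or if a joint passes its speed limit or range.

### The arm

A 6-joint arm with a two-finger parallel gripper is mounted at the origin on the work surface. World frame = base frame: x ahead of the robot, y to its left, z up, the work surface at z = 0. Lengths are in m, angles in rad, forces in N, time in s.
With the tool pointing down it reaches from about 0.375 to 0.925 m from the base axis. Payload 5.7 kg.
Tool frame: the origin (TCP) lies on the centre line of the jaws, within the pads' length; the fingertips stand 11 mm ahead of it and the grasp point (between the pads) lies 8 mm behind it; z points along the fingers, y is the line along which they close (so a half turn about z gives the same grasp; the last joint's range is limited). The gripper opens to 88 mm and grips with 3 to 60 N. Pads are 20 mm wide; open, the fingers measure 115 mm over their backs; the gripper's body (75 mm by 178 mm) begins 61 mm behind the grasp point.
Start: joints at [-1.319, 0.359, 1.51, -0, 1.272, -0.115], TCP at [0.215, -0.56, 0.234] pointing down, gripper open.
Joint ranges: [-2.97, 2.97], [-1.01, 2.36], [0.21, 2.38], [-0.96, 4.11], [0.2, 2.71], [-2.98, 2.98]. Speed limits (rad/s): [2.39, 2.39, 3.14, 3.14, 3.14, 3.14].

### API

Orientations are given as a rotation vector (axis times angle).
In Python, from plant import arm, optics gives the robot as it stands.
- The arm moves only by the tool servo_tool, never from a script. Its argument "series" is a list of rows, each an object with "gripper": the closure in counts, from 0 (fully open) to 255 (shut); "translation": the shift along the world's x, y, z in mm, a list of three; "turn": the turn, a rotation vector about the world's x, y, z in rad, a list of three. In form: [{"gripper": gripper, "translation": [dx, dy, dz], "turn": [wx, wy, wz]}, ...]. A call has 1 to 12 rows; each row is the pose to reach, as a shift and turn from the pose commanded when the call began; what a row does not reach only later rows make up. A row lasts 1/8 s, in which the tool goes at most 62.5 mm and 10.7 degrees, less where a joint would pass 70% of its speed; a pose out of reach is approached as far as the arm can. A call with a gripper value outside its range is refused whole. The fingers move at their own pace and stop on an object; the grip force is fixed at half the most. Time passes only in rows, so rows that repeat a pose let the fingers close. It gives the time, the measured TCP pose, the force, the opening and the grip force at its end, in the units of the state.
- arm.state(): the state, without advancing time (a new reading comes with each control period).
- optics.grab_frame(name): name is "scene" or "top" or "wrist"; returns (picture, depth): 384x512x3 uint8, red, green, blue; 384x512 float32, m along the optical axis (not along the pixel's ray), 0 where there is no reading.
- optics.get_calibration(name): a dict with "intrinsics" (3x3 intrinsics, pixels), "R" (3x3) and "t" (3): a world point X has camera coordinates R X + t; the wrist camera has in their place "hand_eye" (4x4, takes a point from camera to tool coordinates, whose origin is the TCP and whose axes are the flange's). Camera axes: x right, y down, z forward; pixel columns grow to the right and rows downward; lengths in m; the calibration is good to about 2 mm. A picture is of the moment at which its call begins: read the wrist's pose just before it. get_calibration takes no time and is no camera call.
- arm.job_done(): hands the job in; it is judged then, once.
The state is a dict: "time": time; "joints": joint angles; "dq": joint speeds; "joint_torque": joint torques, N m; "ee_pos": TCP position; "eef_rot": TCP orientation; "force": force on the tool from outside, world axes, zero at the start; "ft_torque": the same for the moment, N m; "grip_width": finger opening in m; "finger_force": force on a finger pad.
Only numpy, scipy, OpenCV 4.12 (cv2) and the standard library are available. Lean on these libraries where they do the work, as an engineer would, in place of code of your own. Each camera call takes 0.05 s, during which the arm holds its last target. There are 200 camera calls.

## Working session

There is one attempt and no reset: what is moved stays moved. The work goes in short steps, Python scripts to look and compute and a tool call to move; the robot and the scene stay as the last step left them, time stands still between calls to the robot, and variables do not carry over. Pictures are saved under pics/ and viewed, at most 10 in all, crops included, and the job is handed in when it is done.

Besides the shell and the picture viewer there is one more tool, called as name(argument=value, ...), one argument or row to a line, values as JSON. servo_tool: Moves the arm, as the interface text tells. Its arguments: {"type":"object","properties":{"series":{"type":"array"}},"required":["series"]}

```bash
ls; mkdir -p pics
cat > h.py <<'E'
import numpy as np, cv2
from plant import arm, optics
from scipy.spatial.transform import Rotation as Ro
def cloud(name, d=None):
    st=arm.state(); img,dep=optics.grab_frame(name); c=optics.get_calibration(name)
    K=np.array(c["intrinsics"]); v,u=np.mgrid[:384,:512]
    P=np.stack([(u-K[0,2])/K[0,0]*dep,(v-K[1,2])/K[1,1]*dep,dep],-1)
    if "R" in c: W=(P-np.array(c["t"]))@np.array(c["R"])
    else:
        H=np.array(c["hand_eye"]); W=P@H[:3,:3].T+H[:3,3]
        W=W@Ro.from_rotvec(st["eef_rot"]).as_matrix().T+np.array(st["ee_pos"])
    W[dep==0]=np.nan
    return img,W
def save(fn,img,s=1.5): cv2.imwrite(fn,cv2.resize(img[...,::-1],None,fx=s,fy=s,interpolation=cv2.INTER_CUBIC))
E
python3 - <<'E'
from h import *
for n in("top","scene"):
    i,W=cloud(n); save(f"pics/{n}.png",i); np.savez(f"{n}.npz",i=i,W=W)
s=arm.state(); print(s["time"],s["ee_pos"],s["eef_rot"],s["force"],s["grip_width"])
E
```

```text
pics
0.1 [ 0.21501689 -0.55950041  0.23288867] [-3.08725058e+00 -5.72646155e-01  1.81265399e-04] [0.17285132 0.13976458 0.76817418] 0.08776170282056003
```

View pics/top.png

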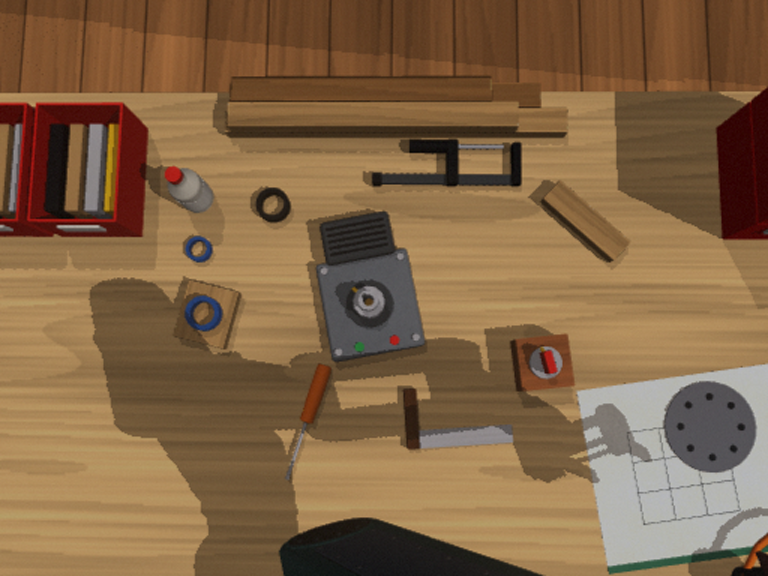

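View pics/scene.png

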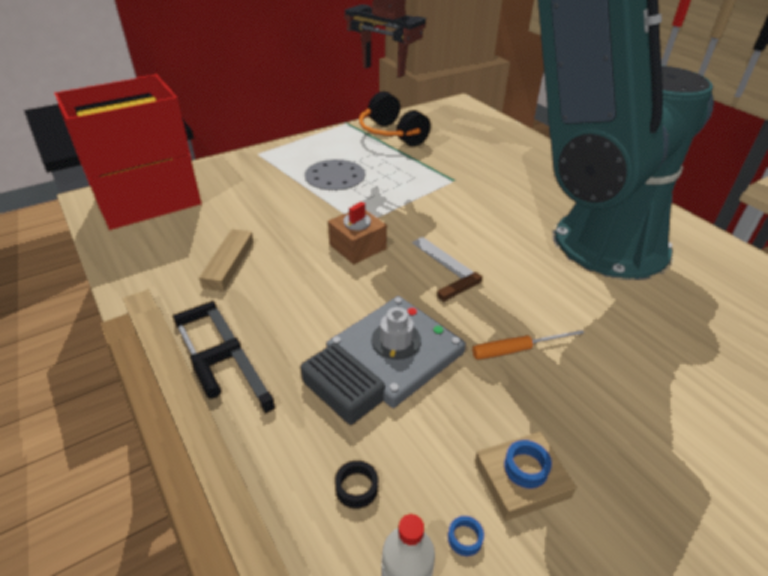

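Top view (1.5x pixels): the blue ring on the offcut is at (203,313), a smaller blue ring on the bench at (198,249) and the black spare at (272,205). The hub is at (369,300) and the shaft with its red grip at (546,361). I choose the ring on the offcut, and next check it by size and a close crop.

Run:
```python
from h import *
d=np.load("top.npz"); i,W=d["i"],d["W"]
def circ(m):
    p=W[m][:,:2].astype(np.float32); (c,r)=cv2.minEnclosingCircle(p); return np.round(c,4),round(r*2,4),m.sum()
def box(cx,cy,r): 
    m=np.zeros(i.shape[:2],bool); m[int(cy/1.5)-r:int(cy/1.5)+r,int(cx/1.5)-r:int(cx/1.5)+r]=1; return m
I=i.astype(int); blue=(I[...,2]>I[...,0]+40)
for n,cx,cy in(("offcut ring",203,313),("small",198,249)):
    m=box(cx,cy,18)&blue; z=np.nanmedian(W[m][:,2]); print(n,z,circ(m&(W[...,2]>z-.004)))
Z=W[...,2]; b=box(369,300,25)
for lo,hi in((.085,.095),(.064,.076),(.033,.04)): 
    m=b&(Z>lo)&(Z<hi); print("hub",lo,circ(m),np.nanmedian(Z[m]))
yel=(I[...,0]>I[...,2]+70)&(I[...,1]>I[...,2]+50)
print("hub yellow",np.nanmean(W[b&yel],0),(b&yel).sum(),np.argwhere(b&yel)[:5])
b=box(546,361,18); red=(I[...,0]>I[...,1]+90)&(I[...,0]>I[...,2]+90)
m=b&red&(Z>.094); print("grip",W[m].mean(0),cv2.minAreaRect(W[m][:,:2].astype(np.float32)),m.sum())
m=b&(Z>.061)&(Z<.07); print("flange",circ(m),np.nanmedian(Z[m]))
c=[cv2.resize(i[int(cy/1.5)-26:int(cy/1.5)+26,int(cx/1.5)-22:int(cx/1.5)+22],(260,307),interpolation=cv2.INTER_CUBIC) for cx,cy in((203,300),(369,300),(546,361))]
cv2.imwrite("pics/crop.png",np.hstack(c)[...,::-1])
```

```text
offcut ring 0.049429956920017615 (array([0.5415, 0.3004]), 0.0584, np.int64(167))
small 0.01586451526788926 (array([0.6578, 0.3214]), 0.0441, np.int64(94))
hub 0.085 (array([0.5599, 0.0205]), 0.0323, np.int64(94)) 0.089838818745264
hub 0.064 (array([0.5598, 0.0198]), 0.052, np.int64(197)) 0.06997783689012882
hub 0.033 (array([0.569 , 0.0227]), 0.1727, np.int64(557)) 0.035328880495853705
hub yellow [0.58349182 0.04642055 0.03897167] 4 [[192 235]
 [192 236]
 [193 236]
 [193 237]]
grip [ 0.4622344  -0.26631558  0.09963237] ((0.4626181125640869, -0.26662877202033997), (0.03370990976691246, 0.012001298367977142), 14.858806610107422) 76
flange (array([ 0.4668, -0.2645]), 0.1115, np.int64(469)) 0.06354269564490377
```

View pics/crop.png

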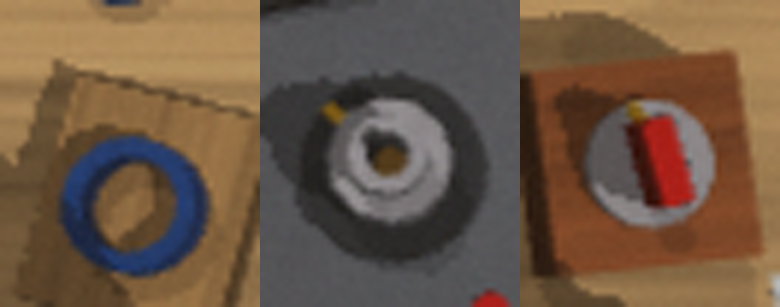

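The left crop shows the ring on the offcut, 58 mm outside with its top at z=0.049, so it is the right pulley (the other blue ring is 44 mm). The middle crop shows the hub's yellow mark at the upper left (335,112) with the hole at (390,158). The right crop shows the shaft's yellow mark at (637,110) and the grip at about +15°. I'll refine the hub and shaft with the wrist camera on the way over.

servo_tool(
  series=[
    {"gripper": 0,"translation": [35,42,10],"turn": [0,0,-0.1]},
    {"gripper": 0,"translation": [75,89,20],"turn": [0,0,-0.1]},
    {"gripper": 0,"translation": [115,137,26],"turn": [0,0,-0.1]},
    {"gripper": 0,"translation": [155,185,26],"turn": [0,0,-0.1]},
    {"gripper": 0,"translation": [195,233,26],"turn": [0,0,-0.1]},
    {"gripper": 0,"translation": [230,275,26],"turn": [0,0,-0.1]},
    {"gripper": 0,"translation": [247,294,26],"turn": [0,0,-0.1]},
    {"gripper": 0,"translation": [247,294,26],"turn": [0,0,-0.1]},
    {"gripper": 0,"translation": [247,294,26],"turn": [0,0,-0.1]},
  ],
)

```text
time: 1.23
ee_pos: [0.4616, -0.2665, 0.2593]
eef_rot: [-3.113, -0.418, 0.001]
force: [-0.5, -0.2, 0.5]
grip_width: 0.0879
finger_force: 0.0
```

Run:
```python
from h import *
i,W=cloud("wrist"); save("pics/w1.png",i,1); np.savez("w1.npz",i=i,W=W)
print(np.round(optics.get_calibration("wrist")["hand_eye"],3)); s=arm.state(); print(s["ee_pos"],s["eef_rot"],s["joints"])
```

```text
[[ 0.001 -0.966 -0.258  0.068]
 [ 1.     0.001 -0.001 -0.001]
 [ 0.001 -0.258  0.966 -0.151]
 [ 0.     0.     0.     1.   ]]
[ 0.46143714 -0.2667437   0.25941567] [-3.11368974e+00 -4.16616065e-01  1.11819684e-03] [-6.53496843e-01  2.39091651e-01  1.61897595e+00 -4.11658061e-04
  1.28413723e+00  6.51393199e-01]
```

View pics/w1.png

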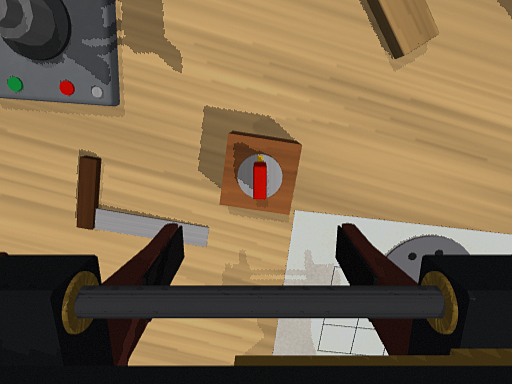

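The wrist view shows the red grip at (260,181), nearly square to the jaws, and the yellow mark at (261,157) on the far side. I'll measure it and go on to the hub.

```bash
cat >> h.py <<'E'
def grip(i,W,z0,z1):
    I=i.astype(int);Z=W[...,2];red=(I[...,0]>I[...,1]+90)&(I[...,0]>I[...,2]+90)&(Z>z0)&(Z<z1)
    p=W[red][:,:2].astype(np.float32); print("grip",W[red].mean(0),cv2.minAreaRect(p),red.sum())
def circ(p):
    c,r=cv2.minEnclosingCircle(p[:,:2].astype(np.float32)); return np.round(c,4),round(2*r,4),np.median(p[:,2]),len(p)
E
python3 - <<'E'
from h import *
d=np.load("w1.npz"); i,W=d["i"],d["W"]; Z=W[...,2]
grip(i,W,.094,.105)
v,u=np.mgrid[:384,:512]; b=(abs(u-260)<26)&(abs(v-177)<26)
I=i.astype(int); g=(I.max(-1)-I.min(-1)<25)&b&(Z>.06)&(Z<.07); print("flange",circ(W[g]))
y=b&(I[...,0]>I[...,2]+90)&(I[...,1]>I[...,2]+70); print("yellow",W[y].mean(0),y.sum())
E
```

```text
grip [ 0.46150841 -0.26569469  0.10012377] ((0.46098676323890686, -0.2661498486995697), (0.03440593555569649, 0.012502872385084629), 15.074493408203125) 406
flange (array([ 0.4602, -0.2651]), 0.0532, np.float64(0.06624286231443649), 1024)
yellow [ 0.48163187 -0.26044933  0.06750685] 29
```

servo_tool(
  series=[
    {"gripper": 0,"translation": [8,40,0],"turn": [0,0,0]},
    {"gripper": 0,"translation": [17,85,0],"turn": [0,0,0]},
    {"gripper": 0,"translation": [26,135,0],"turn": [0,0,0]},
    {"gripper": 0,"translation": [35,190,0],"turn": [0,0,0]},
    {"gripper": 0,"translation": [45,240,0],"turn": [0,0,0]},
    {"gripper": 0,"translation": [50,275,0],"turn": [0,0,0]},
    {"gripper": 0,"translation": [50,285,0],"turn": [0,0,0]},
    {"gripper": 0,"translation": [50,285,0],"turn": [0,0,0]},
    {"gripper": 0,"translation": [50,285,0],"turn": [0,0,0]},
  ],
)

```text
time: 2.4
ee_pos: [0.5121, 0.0174, 0.2596]
eef_rot: [3.114, 0.415, -0.0]
force: [0.3, 0.3, 0.4]
grip_width: 0.0876
finger_force: 0.0
```

Run:
```python
from h import *
i,W=cloud("wrist"); save("pics/w2.png",i,1); np.savez("w2.npz",i=i,W=W)
```

```text
(no output)
```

View pics/w2.png

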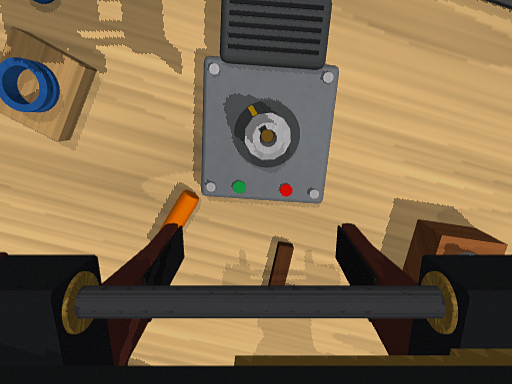

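The wrist view shows the hub nose at (267,136), its yellow mark at (252,112) and the pulley at (28,86).

Run:
```python
from h import *
d=np.load("w2.npz"); i,W=d["i"],d["W"]; Z=W[...,2]; I=i.astype(int)
v,u=np.mgrid[:384,:512]; b=(abs(u-267)<40)&(abs(v-136)<40)
n=W[b&(Z>.086)&(Z<.095)]; print("nose",circ(n)); l=W[b&(Z>.066)&(Z<.074)]; print("ledge",circ(l))
y=b&(I[...,0]>I[...,2]+70)&(I[...,1]>I[...,2]+50)&(v<125); m=W[y].mean(0); print("yellow",m,y.sum())
for c in(circ(n)[0],circ(l)[0]): print(np.degrees(np.arctan2(*(m[:2]-c)[::-1])), np.hypot(*(m[:2]-c)))
# keyway: nose-top occupancy by angle at r 9.5..13 mm
c=circ(l)[0]; q=n[:,:2]-c; r=np.hypot(*q.T); a=np.degrees(np.arctan2(q[:,1],q[:,0])); s=(r>.0095)&(r<.013)
print(np.histogram(a[s],bins=np.arange(-180,181,12))[0], r.max())
bl=(I[...,2]>I[...,0]+40)&(u<80)&(v>40); print("pulley",circ(W[bl&(Z>.044)&(Z<.056)]))
c=cv2.resize(i[96:176,217:317],(800,600),interpolation=cv2.INTER_CUBIC); cv2.imwrite("pics/hub.png",c[:,:,::-1])
```

```text
nose (array([0.5573, 0.0218]), 0.0331, np.float64(0.09016185141229782), 506)
ledge (array([0.5576, 0.0219]), 0.0519, np.float64(0.07027052368432284), 928)
yellow [0.57966736 0.0457307  0.037716  ] 54
46.93396533610734 0.032756333646478106
47.20014429564064 0.03247877517049135
[ 6  8  6  9  9  7  7  8 10  8  7  9  8  7  9  9  7  2  0  0  2  8  8  6
  8  8  9  7  8  7] 0.016742237955675546
pulley (array([0.5384, 0.3011]), 0.0594, np.float64(0.0502071943466364), 1302)
```

View pics/hub.png

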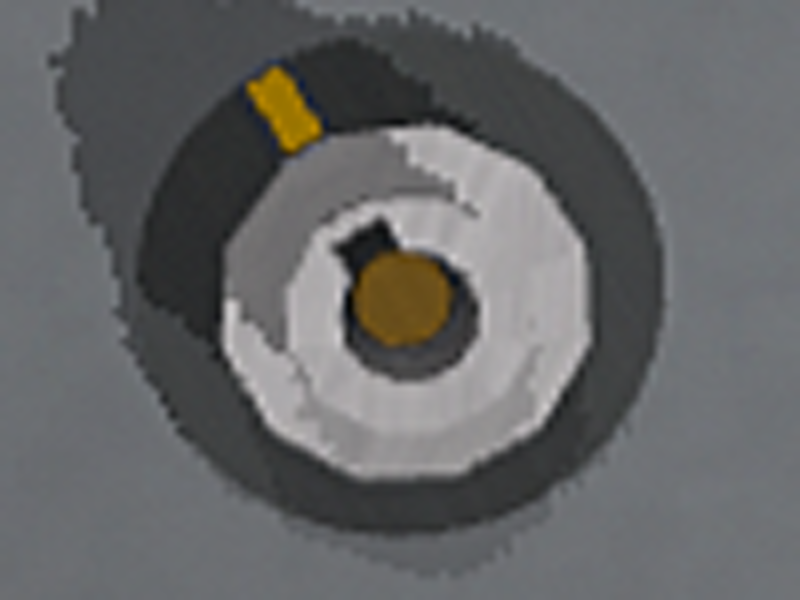

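Keyway is at +47°, shaft key at +15°, so the shaft needs a +32° turn. Nose and ledge diameters and heights match. Now to the pulley.

servo_tool(
  series=[
    {"gripper": 0,"translation": [5,50,0],"turn": [0,0,0]},
    {"gripper": 0,"translation": [10,100,0],"turn": [0,0,0]},
    {"gripper": 0,"translation": [16,160,0],"turn": [0,0,0]},
    {"gripper": 0,"translation": [22,220,-20],"turn": [0,0,0]},
    {"gripper": 0,"translation": [28,270,-60],"turn": [0,0,0]},
    {"gripper": 0,"translation": [28,282,-110],"turn": [0,0,0]},
    {"gripper": 0,"translation": [28,282,-150],"turn": [0,0,0]},
    {"gripper": 0,"translation": [28,282,-180],"turn": [0,0,0]},
    {"gripper": 0,"translation": [28,282,-200],"turn": [0,0,0]},
    {"gripper": 0,"translation": [28,282,-216],"turn": [0,0,0]},
    {"gripper": 0,"translation": [28,282,-216],"turn": [0,0,0]},
    {"gripper": 0,"translation": [28,282,-216],"turn": [0,0,0]},
  ],
)

```text
time: 3.95
ee_pos: [0.541, 0.3009, 0.0444]
eef_rot: [-3.113, -0.417, -0.002]
force: [1.0, -0.3, 0.5]
grip_width: 0.0878
finger_force: 0.0
```

servo_tool(
  series=[
    {"gripper": 60,"translation": [0,0,0],"turn": [0,0,0]},
    {"gripper": 90,"translation": [0,0,0],"turn": [0,0,0]},
    {"gripper": 120,"translation": [0,0,0],"turn": [0,0,0]},
    {"gripper": 150,"translation": [0,0,0],"turn": [0,0,0]},
    {"gripper": 150,"translation": [0,0,0],"turn": [0,0,0]},
    {"gripper": 150,"translation": [0,0,0],"turn": [0,0,0]},
  ],
)

```text
time: 4.7
ee_pos: [0.5403, 0.3011, 0.0439]
eef_rot: [-3.113, -0.418, -0.0]
force: [-1.2, -0.4, 4.2]
grip_width: 0.0564
finger_force: 30.0
```

servo_tool(
  series=[
    {"gripper": 150,"translation": [0,0,25],"turn": [0,0,0]},
    {"gripper": 150,"translation": [0,0,65],"turn": [0,0,0]},
    {"gripper": 150,"translation": [0,-15,100],"turn": [0,0,0]},
    {"gripper": 150,"translation": [4,-55,100],"turn": [0,0,0]},
    {"gripper": 150,"translation": [8,-105,100],"turn": [0,0,0]},
    {"gripper": 150,"translation": [11,-160,100],"turn": [0,0,0]},
    {"gripper": 150,"translation": [15,-215,100],"turn": [0,0,0]},
    {"gripper": 150,"translation": [18,-260,100],"turn": [0,0,0]},
    {"gripper": 150,"translation": [19,-280,100],"turn": [0,0,0]},
    {"gripper": 150,"translation": [19,-280,100],"turn": [0,0,0]},
    {"gripper": 150,"translation": [19,-280,100],"turn": [0,0,0]},
  ],
)

```text
time: 6.08
ee_pos: [0.5589, 0.0222, 0.1434]
eef_rot: [-3.113, -0.419, 0.001]
force: [-0.3, -0.2, -1.0]
grip_width: 0.0561
finger_force: 30.0
```

Run:
```python
from h import *
i,W=cloud("wrist"); save("pics/w3.png",i,1); I=i.astype(int)
bl=(I[...,2]>I[...,0]+40)&(W[...,2]>.1); p=W[bl]; print(np.percentile(p[:,2],[2,50,98]),circ(p),arm.state()["ee_pos"])
```

```text
[0.13024692 0.14928359 0.15101688] (array([0.5575, 0.0231]), 0.059, np.float64(0.149283586537923), 5859) [0.55891619 0.02243437 0.14348103]
```

View pics/w3.png

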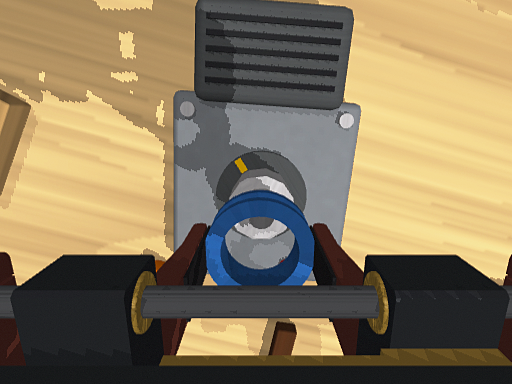

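The pulley is held level over the hub, about 1.3 mm off in y. Lowering, with the last step gentle.

servo_tool(
  series=[
    {"gripper": 150,"translation": [0,-1,-15],"turn": [0,0,0]},
    {"gripper": 150,"translation": [0,-1,-32],"turn": [0,0,0]},
    {"gripper": 150,"translation": [0,-1,-44],"turn": [0,0,0]},
    {"gripper": 150,"translation": [0,-1,-52],"turn": [0,0,0]},
    {"gripper": 150,"translation": [0,-1,-56],"turn": [0,0,0]},
    {"gripper": 150,"translation": [0,-1,-57],"turn": [0,0,0]},
    {"gripper": 150,"translation": [0,-1,-57],"turn": [0,0,0]},
  ],
)

```text
time: 7.0
ee_pos: [0.5595, 0.0199, 0.0869]
eef_rot: [3.114, 0.418, 0.001]
force: [0.8, -0.5, -0.6]
grip_width: 0.0557
finger_force: 30.0
```

servo_tool(
  series=[
    {"gripper": 150,"translation": [0,0,-1],"turn": [0,0,0]},
    {"gripper": 150,"translation": [0,0,-1.5],"turn": [0,0,0]},
    {"gripper": 150,"translation": [0,0,-2],"turn": [0,0,0]},
    {"gripper": 150,"translation": [0,0,-2],"turn": [0,0,0]},
  ],
)

```text
time: 7.5
ee_pos: [0.5596, 0.0199, 0.0859]
eef_rot: [3.114, 0.418, 0.002]
force: [-2.6, -0.4, 9.0]
grip_width: 0.056
finger_force: 30.0
```

Seated (9 N). Release and rise.

servo_tool(
  series=[
    {"gripper": 60,"translation": [0,0,-1],"turn": [0,0,0]},
    {"gripper": 0,"translation": [0,0,-1],"turn": [0,0,0]},
    {"gripper": 0,"translation": [0,0,-1],"turn": [0,0,0]},
    {"gripper": 0,"translation": [0,0,-1],"turn": [0,0,0]},
    {"gripper": 0,"translation": [0,0,15],"turn": [0,0,0]},
    {"gripper": 0,"translation": [0,0,45],"turn": [0,0,0]},
    {"gripper": 0,"translation": [-10,0,90],"turn": [0,0,0]},
    {"gripper": 0,"translation": [-30,0,125],"turn": [0,0,0]},
    {"gripper": 0,"translation": [-30,0,125],"turn": [0,0,0]},
  ],
)

```text
time: 8.62
ee_pos: [0.5302, 0.0199, 0.2133]
eef_rot: [3.112, 0.418, 0.009]
force: [-0.0, -0.2, -0.4]
grip_width: 0.0877
finger_force: 0.0
```

Run:
```python
from h import *
i,W=cloud("wrist"); I=i.astype(int); Z=W[...,2]; s=arm.state(); print(s["ee_pos"],s["grip_width"])
bl=(I[...,2]>I[...,0]+40)&(Z>.086); p=W[bl]; print("pulley",np.percentile(p[:,2],[2,50,98]),circ(p[p[:,2]>.089]))
t=p[p[:,2]>.0895]; A=np.c_[t[:,:2]-t[:,:2].mean(0),np.ones(len(t))]; print("slope",np.linalg.lstsq(A,t[:,2],rcond=None)[0])
c=circ(t)[0]; n=W[(np.hypot(W[...,0]-c[0],W[...,1]-c[1])<.019)&(Z>.086)&(Z<.095)&~(I[...,2]>I[...,0]+25)]; print("nose",circ(n))
```

```text
[0.52992469 0.01986675 0.2116132 ] 0.08755576239338914
pulley [0.08897397 0.09219418 0.0937129 ] (array([0.558 , 0.0203]), 0.0583, np.float64(0.09222096618990329), 1659)
slope [0.00174686 0.00228939 0.09221988]
nose (array([0.5575, 0.0218]), 0.0329, np.float64(0.09021704831931865), 658)
```

The pulley is flat (top at 0.0922, slope about 0.002), with the nose inside its bore. Now the shaft.

servo_tool(
  series=[
    {"gripper": 0,"translation": [-10,-45,0],"turn": [0,0,0]},
    {"gripper": 0,"translation": [-22,-95,0],"turn": [0,0,0]},
    {"gripper": 0,"translation": [-35,-150,0],"turn": [0,0,0]},
    {"gripper": 0,"translation": [-48,-205,0],"turn": [0,0,0]},
    {"gripper": 0,"translation": [-60,-255,0],"turn": [0,0,0]},
    {"gripper": 0,"translation": [-67.5,-286,-20],"turn": [0,0,0]},
    {"gripper": 0,"translation": [-67.5,-286,-55],"turn": [0,0,0]},
    {"gripper": 0,"translation": [-67.5,-286,-90],"turn": [0,0,0]},
    {"gripper": 0,"translation": [-67.5,-286,-115],"turn": [0,0,0]},
    {"gripper": 0,"translation": [-67.5,-286,-130],"turn": [0,0,0]},
    {"gripper": 0,"translation": [-67.5,-286,-130],"turn": [0,0,0]},
    {"gripper": 0,"translation": [-67.5,-286,-130],"turn": [0,0,0]},
  ],
)

```text
time: 10.18
ee_pos: [0.4622, -0.2664, 0.0802]
eef_rot: [3.113, 0.418, 0.001]
force: [1.3, 0.3, -0.5]
grip_width: 0.0874
finger_force: 0.0
```

servo_tool(
  series=[
    {"gripper": 80,"translation": [0,0,0],"turn": [0,0,0]},
    {"gripper": 160,"translation": [0,0,0],"turn": [0,0,0]},
    {"gripper": 200,"translation": [0,0,0],"turn": [0,0,0]},
    {"gripper": 255,"translation": [0,0,0],"turn": [0,0,0]},
    {"gripper": 255,"translation": [0,0,0],"turn": [0,0,0]},
    {"gripper": 255,"translation": [0,0,0],"turn": [0,0,0]},
    {"gripper": 255,"translation": [0,0,0],"turn": [0,0,0]},
    {"gripper": 255,"translation": [0,0,0],"turn": [0,0,0]},
  ],
)

```text
time: 11.18
ee_pos: [0.4617, -0.2661, 0.0796]
eef_rot: [-3.114, -0.418, -0.0]
force: [-0.2, -0.3, 0.1]
grip_width: 0.0136
finger_force: 30.0
```

servo_tool(
  series=[
    {"gripper": 255,"translation": [0,0,20],"turn": [0,0,0]},
    {"gripper": 255,"translation": [0,0,60],"turn": [0,0,0]},
    {"gripper": 255,"translation": [0,0,105],"turn": [0,0,0]},
    {"gripper": 255,"translation": [5,20,130],"turn": [0,0,0.1]},
    {"gripper": 255,"translation": [15,60,130],"turn": [0,0,0.2]},
    {"gripper": 255,"translation": [28,110,130],"turn": [0,0,0.3]},
    {"gripper": 255,"translation": [41,165,130],"turn": [0,0,0.4]},
    {"gripper": 255,"translation": [53,210,130],"turn": [0,0,0.5]},
    {"gripper": 255,"translation": [61,242,130],"turn": [0,0,0.555]},
    {"gripper": 255,"translation": [63,250,130],"turn": [0,0,0.555]},
    {"gripper": 255,"translation": [63,250,130],"turn": [0,0,0.555]},
    {"gripper": 255,"translation": [63,250,130],"turn": [0,0,0.555]},
  ],
)

```text
time: 12.68
ee_pos: [0.5243, -0.0172, 0.2095]
eef_rot: [2.881, 1.253, -0.001]
force: [0.7, -0.5, -2.9]
grip_width: 0.0139
finger_force: 30.0
```

Run:
```python
from h import *
i,W=cloud("wrist"); save("pics/w4.png",i,1); np.savez("w4.npz",i=i,W=W); Z=W[...,2]
s=arm.state(); print(s["ee_pos"],s["eef_rot"],s["force"],s["joints"][5])
grip(i,W,.2,.26)
b=np.hypot(W[...,0]-.5585,W[...,1]-.021)<.03; I=i.astype(int)
n=W[b&(Z>.086)&(Z<.0945)&~(I[...,2]>I[...,0]+25)]; print("nose",circ(n))
```

```text
[ 0.524389   -0.01721317  0.20952032] [ 2.88107939e+00  1.25241109e+00 -7.64158966e-04] [ 0.00190958  0.18118999 -1.75348365] 0.5865340690342163
grip [ 0.52804807 -0.01052251  0.22657457] ((0.5254402160644531, -0.013198785483837128), (0.028879273682832718, 0.01359998807311058), 46.40836715698242) 2023
nose (array([0.5615, 0.0263]), 0.0441, np.float64(0.09030034662411796), 712)
```

View pics/w4.png

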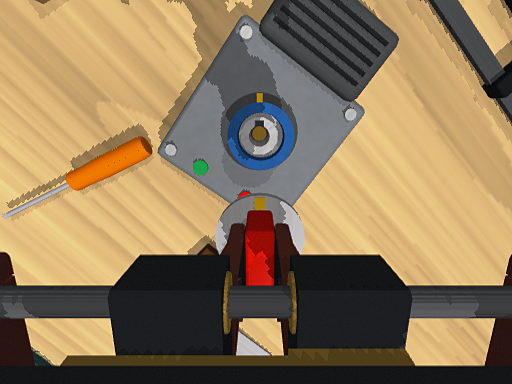

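The hub's keyway and yellow mark (260,98) and the shaft's mark (259,203) both line up upwards in the picture. I'll fit both circles in this one image.

Run:
```python
from h import *
from scipy.optimize import least_squares
d=np.load("w4.npz"); i,W=d["i"],d["W"]; Z=W[...,2]; I=i.astype(int); v,u=np.mgrid[:384,:512]
def fitarc(p,c0,r):  # outermost point per bearing
    for _ in range(4):
        q=p[:,:2]-c0; a=np.digitize(np.arctan2(q[:,1],q[:,0]),np.linspace(-np.pi,np.pi,61)); R=np.hypot(*q.T)
        e=np.array([p[a==k][R[a==k].argmax()][:2] for k in set(a) if (a==k).sum()>2])
        e=e[abs(np.hypot(*(e-c0).T)-r)<.005]
        s=least_squares(lambda c:np.hypot(*(e-c).T)-r,c0,loss="soft_l1",f_scale=.0005); c0=s.x
    return c0,len(e),np.abs(s.fun).mean()
bl=(I[...,2]>I[...,0]+30)&(Z>.088)&(Z<.097); print("pulley",circ(W[bl]))
grey=(I.max(-1)-I.min(-1)<30)
n=grey&(abs(u-259)<22)&(abs(v-134)<23)&(Z>.0875)&(Z<.0925); N=fitarc(W[n],np.array([.558,.0215]),.0165); print("nose",N,n.sum())
f=grey&(abs(u-259)<46)&(v>190)&(v<255)&(Z>.192)&(Z<.2); F=fitarc(W[f],np.array([.5245,-.016]),.026); print("flange",F,f.sum(),np.median(Z[f]))
print("rel mm",(N[0]-F[0])*1e3)
y=(I[...,0]>I[...,2]+70)&(I[...,1]>I[...,2]+50)
for nm,m,c in(("hub",y&(abs(u-260)<8)&(abs(v-98)<8),N[0]),("shaft",y&(abs(u-259)<9)&(abs(v-203)<8)&(Z>.19),F[0])):
    q=W[m].mean(0)[:2]-c; print(nm,np.degrees(np.arctan2(q[1],q[0])),np.hypot(*q),m.sum())
t=W[f]; A=np.c_[t[:,:2]-t[:,:2].mean(0),np.ones(len(t))]; print("tilt",np.linalg.lstsq(A,t[:,2],rcond=None)[0])
```

```text
pulley (array([0.5578, 0.0204]), 0.0582, np.float64(0.09226923647388371), 1816)
nose (array([0.55736871, 0.02186136]), 60, np.float64(0.0006264044723477703)) 709
flange (array([ 0.52275709, -0.01618471]), 38, np.float64(0.00013804845880494523)) 2025 0.19608471339617112
rel mm [34.61162467 38.04607258]
hub 46.175039175661254 0.03476727591105141 54
shaft 47.71398218238872 0.02140643235932816 138
tilt [-0.01277014 -0.01126931  0.19603334]
```

servo_tool(
  series=[
    {"gripper": 255,"translation": [18,20,0],"turn": [0,0,0]},
    {"gripper": 255,"translation": [35,38.5,0],"turn": [0,0,0]},
    {"gripper": 255,"translation": [35,38.5,-20],"turn": [0,0,0]},
    {"gripper": 255,"translation": [35,38.5,-38],"turn": [0,0,0]},
    {"gripper": 255,"translation": [35,38.5,-45],"turn": [0,0,0]},
    {"gripper": 255,"translation": [35,38.5,-48],"turn": [0,0,0]},
    {"gripper": 255,"translation": [35,38.5,-51],"turn": [0,0,0]},
    {"gripper": 255,"translation": [35,38.5,-54],"turn": [0,0,0]},
    {"gripper": 255,"translation": [35,38.5,-54],"turn": [0,0,0]},
  ],
)

```text
time: 13.85
ee_pos: [0.5599, 0.0222, 0.1558]
eef_rot: [2.88, 1.255, 0.0]
force: [-1.1, -0.5, -1.9]
grip_width: 0.0136
finger_force: 30.0
```

servo_tool(
  series=[
    {"gripper": 255,"translation": [0,0,-3],"turn": [0,0,0]},
    {"gripper": 255,"translation": [0,0,-6],"turn": [0,0,0]},
    {"gripper": 255,"translation": [0,0,-9],"turn": [0,0,0]},
    {"gripper": 255,"translation": [0,0,-11],"turn": [0,0,0]},
    {"gripper": 255,"translation": [0,0,-13],"turn": [0,0,0]},
    {"gripper": 255,"translation": [0,0,-14],"turn": [0,0,0]},
    {"gripper": 255,"translation": [0,0,-14],"turn": [0,0,0]},
  ],
)

```text
time: 14.72
ee_pos: [0.5598, 0.022, 0.1415]
eef_rot: [2.879, 1.255, -0.0]
force: [0.1, -5.6, -1.4]
grip_width: 0.014
finger_force: 30.0
```

Lateral force of −5.6 N in y, no axial force. I'll give way by 0.8 mm and go on.

servo_tool(
  series=[
    {"gripper": 255,"translation": [0,-0.8,0],"turn": [0,0,0]},
    {"gripper": 255,"translation": [0,-0.8,-2],"turn": [0,0,0]},
    {"gripper": 255,"translation": [0,-0.8,-4],"turn": [0,0,0]},
    {"gripper": 255,"translation": [0,-0.8,-6],"turn": [0,0,0]},
    {"gripper": 255,"translation": [0,-0.8,-8],"turn": [0,0,0]},
    {"gripper": 255,"translation": [0,-0.8,-8],"turn": [0,0,0]},
  ],
)

```text
time: 15.48
ee_pos: [0.5596, 0.0217, 0.1333]
eef_rot: [-2.88, -1.255, 0.0]
force: [0.4, -2.9, -4.0]
grip_width: 0.0137
finger_force: 30.0
```

servo_tool(
  series=[
    {"gripper": 255,"translation": [0,-0.4,-2],"turn": [0,0,0]},
    {"gripper": 255,"translation": [0,-0.4,-5],"turn": [0,0,0]},
    {"gripper": 255,"translation": [0,-0.4,-8],"turn": [0,0,0]},
    {"gripper": 255,"translation": [0,-0.4,-11],"turn": [0,0,0]},
    {"gripper": 255,"translation": [0,-0.4,-14],"turn": [0,0,0]},
    {"gripper": 255,"translation": [0,-0.4,-14],"turn": [0,0,0]},
  ],
)

```text
time: 16.23
ee_pos: [0.5595, 0.0215, 0.1197]
eef_rot: [-2.88, -1.255, 0.0]
force: [-1.5, 0.5, 4.0]
grip_width: 0.0138
finger_force: 30.0
```

servo_tool(
  series=[
    {"gripper": 255,"translation": [0,0,-2],"turn": [0,0,0]},
    {"gripper": 255,"translation": [0,0,-4],"turn": [0,0,0]},
    {"gripper": 255,"translation": [0,0,-6],"turn": [0,0,0]},
    {"gripper": 255,"translation": [0,0,-8],"turn": [0,0,0]},
    {"gripper": 255,"translation": [0,0,-9],"turn": [0,0,0]},
    {"gripper": 255,"translation": [0,0,-9],"turn": [0,0,0]},
  ],
)

```text
time: 16.98
ee_pos: [0.5596, 0.0215, 0.1116]
eef_rot: [-2.88, -1.255, -0.0]
force: [-5.1, 2.1, 13.0]
grip_width: 0.0141
finger_force: 30.0
```

servo_tool(
  series=[
    {"gripper": 255,"translation": [0.4,0,-0.5],"turn": [0,0,0]},
    {"gripper": 255,"translation": [0,0,-1],"turn": [0,0,0]},
    {"gripper": 255,"translation": [-0.4,0,-1],"turn": [0,0,0]},
    {"gripper": 255,"translation": [-0.4,0,-1],"turn": [0,0,0]},
  ],
)

```text
time: 17.48
ee_pos: [0.5596, 0.0214, 0.1116]
eef_rot: [2.88, 1.255, 0.002]
force: [-6.1, 2.7, 21.4]
grip_width: 0.0137
finger_force: 30.0
```

Run:
```python
from h import *
i,W=cloud("wrist"); Z=W[...,2]; I=i.astype(int); v,u=np.mgrid[:384,:512]
s=arm.state(); print(s["time"],s["ee_pos"],s["force"],s["grip_width"])
f=(I.max(-1)-I.min(-1)<30)&(abs(u-259)<46)&(v>190)&(v<255)&(Z>.08)&(Z<.11); t=W[f]
A=np.c_[t[:,:2]-t[:,:2].mean(0),np.ones(len(t))]; print("flange",np.median(t[:,2]),len(t),"slope",np.linalg.lstsq(A,t[:,2],rcond=None)[0])
b=W[(I[...,2]>I[...,0]+30)&(Z>.06)]; print("blue z",np.percentile(b[:,2],[50,95]),b[:,:2].mean(0))
c=i[150:270,180:340]; cv2.imwrite("pics/end.png",cv2.resize(c,(800,600),interpolation=cv2.INTER_CUBIC)[...,::-1])
```

```text
17.525 [0.55959181 0.021474   0.11155613] [-5.84495635  2.26335778 19.32773043] 0.014212477599778861
flange 0.09818621426281136 2085 slope [-0.01792397 -0.01796723  0.09818759]
blue z [0.09143454 0.09317253] [0.57435233 0.03024745]
```

View pics/end.png

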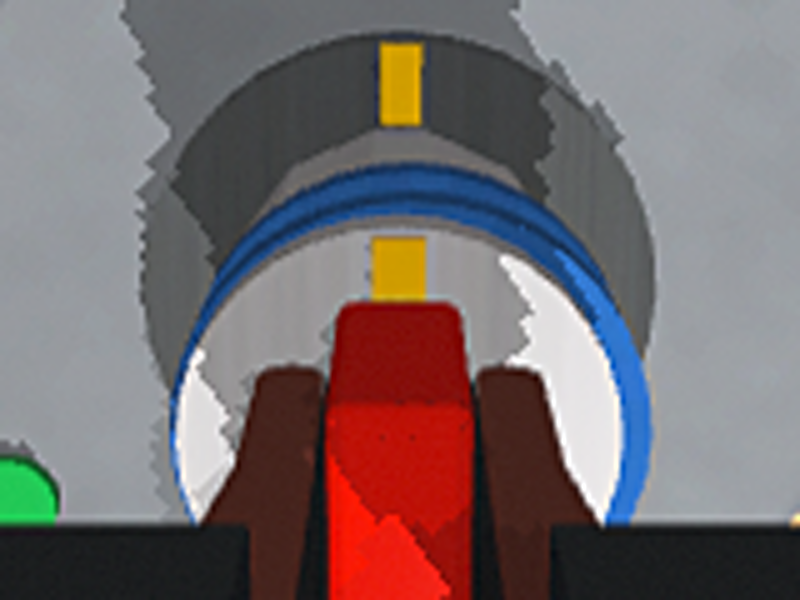

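The flange is at 0.098, the height it should have when home, with both yellow marks in line. Its front slopes down by about 1.4°, as if pitched in the grip. I'll level it by turning about the jaw axis while pressing.

servo_tool(
  series=[
    {"gripper": 255,"translation": [-0.5,-0.1,0],"turn": [0.006,-0.006,0]},
    {"gripper": 255,"translation": [-0.8,-0.3,0],"turn": [0.011,-0.01,0]},
    {"gripper": 255,"translation": [-1.1,-0.4,0],"turn": [0.016,-0.015,0]},
    {"gripper": 255,"translation": [-1.1,-0.4,0],"turn": [0.016,-0.015,0]},
  ],
)

```text
time: 18.02
ee_pos: [0.5594, 0.0212, 0.1116]
eef_rot: [-2.873, -1.251, -0.037]
force: [-3.4, 3.6, 17.9]
grip_width: 0.0137
finger_force: 30.0
```

```bash
cat > chk.py <<'E'
from h import *
i,W=cloud("wrist"); Z=W[...,2]; I=i.astype(int); v,u=np.mgrid[:384,:512]
s=arm.state(); print(s["time"],s["ee_pos"],s["eef_rot"],s["force"],s["ft_torque"],s["grip_width"])
f=(I.max(-1)-I.min(-1)<30)&(abs(u-259)<46)&(v>190)&(v<255)&(Z>.08)&(Z<.11); t=W[f]
c=np.array([.5575,.0218])
def pl(t): return np.linalg.lstsq(np.c_[t[:,:2]-c,np.ones(len(t))],t[:,2],rcond=None)[0]
print("flange",np.median(t[:,2]),len(t),"slope, z at axis",pl(t))
g=(I.max(-1)-I.min(-1)<30)&(Z<.034)&(Z>.025); print("plate",pl(W[g]),g.sum())
b=W[(I[...,2]>I[...,0]+30)&(Z>.089)&(Z<.1)]; print("pulley",pl(b),len(b))
E
python3 chk.py
```

```text
18.075 [0.55943055 0.02123515 0.1115474 ] [-2.87261525 -1.25119561 -0.03633333] [-3.51777118  3.66730844 18.20429214] [0.59582261 0.93104378 0.02524748] 0.013679871053652133
flange 0.09852457008560264 2030 slope, z at axis [-0.01284727 -0.0122338   0.09872902]
plate [-0.00525689 -0.00159039  0.03029087] 22974
pulley [-0.01001652 -0.01033068  0.09270085] 710
```

servo_tool(
  series=[
    {"gripper": 255,"translation": [-0.4,0.2,0],"turn": [0.003,-0.003,0]},
    {"gripper": 255,"translation": [-0.7,0.3,-0.4],"turn": [0.006,-0.0055,0]},
    {"gripper": 255,"translation": [-0.7,0.3,-0.8],"turn": [0.006,-0.0055,0]},
    {"gripper": 255,"translation": [-0.7,0.3,-0.8],"turn": [0.006,-0.0055,0]},
    {"gripper": 255,"translation": [-0.7,0.3,-0.8],"turn": [0.006,-0.0055,0]},
  ],
)

```text
time: 18.7
ee_pos: [0.5596, 0.0215, 0.1113]
eef_rot: [-2.87, -1.25, -0.05]
force: [-2.8, 3.9, 21.3]
grip_width: 0.0139
finger_force: 30.0
```

```bash
python3 chk.py
```

```text
18.75 [0.55958681 0.02146355 0.11131318] [-2.87014084 -1.25026103 -0.05015085] [-3.2792392   3.35102733 21.25739059] [ 0.5866726   0.85063172 -0.01332911] 0.01335366259897284
flange 0.0984113930434408 2009 slope, z at axis [-0.01003041 -0.01273841  0.09859854]
plate [-0.00570696 -0.00174389  0.03027612] 22975
pulley [-0.01314194 -0.01068625  0.0925441 ] 706
```

The flange is now parallel to the pulley and 6.05 mm above its top, which is the flange's own thickness. It presses with 21 N against a hard stop, so the shaft is home.

```bash
python3 -c "
from plant import arm
print(arm.job_done())"
```

```text
the job is handed in; nothing more can be done
None
```

I handed the job in at about 18.8 s: the pulley is flat on the hub's ledge, and the shaft is keyed in and measured fully home, with the arm still gripping the red grip and pressing at about 21 N; the hand-in gave no verdict.

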